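Empty the used-jar bin of a roll-top bench cabinet in a dental laboratory

ROBOT

A 6-joint arm with a two-finger parallel gripper is mounted at the origin on the work surface. World frame = base frame: x ahead of the robot, y to its left, z up, the work surface at z = 0. Lengths are in m, angles in degrees, forces in N, time in s.
With the tool pointing down it reaches from about 0.25 to 0.725 m from the base axis. Payload 9.7 kg.
Tool frame: the origin (TCP) lies at the very end of the fingers, on their centre line; the grasp point (between the pads) lies 19 mm behind it (bot.hold_point_z is the distance from the TCP to the grasp point, in m); z points along the fingers, y is the line along which they close (so a half turn about z gives the same grasp; the last joint's range is limited). The gripper opens to 85 mm and grips with 20 to 120 N. Pads are 22 mm wide; open, the fingers measure 114 mm over their backs; the gripper's body (76 mm by 85 mm) begins 54 mm behind the grasp point. The pads swing forward as they close: fully open they stand 13 mm farther back than shut.
Start: joints at [-70.302, 4.979, 10.078, 95.1, 0, 90], TCP at [0.185, -0.518, 0.231] pointing down, gripper open.
Joint ranges: [-179.16, 179.16], [-48.56, 103.87], [-65.8, 70.77], [-126.05, 130.52], [-82.76, 87.17], [-180, 180]. Speed limits (degrees/s): [127.2, 127.2, 147.25, 180, 180, 180].

INTERFACE

Orientations are given as [roll, pitch, yaw] about the fixed x, y, z axes, in that order (R = Rz(yaw) Ry(pitch) Rx(roll)).
In Python, from workcell import bot gives the robot as it stands.
- The arm moves only by the tool play_rows, never from a script. Its argument "targets" is a list of rows, each an object with "grip": the closure in counts, from 0 (fully open) to 255 (shut); "linear": the shift along the world's x, y, z in cm, a list of three; "delta_rot": the turn, a rotation vector about the world's x, y, z in rad, a list of three. A call has 1 to 10 rows; each row is the pose to reach, as a shift and turn from the pose commanded when the call began; what a row does not reach only later rows make up. A row lasts 1/10 s, in which the tool goes at most 50 mm and 8.59 degrees, less where a joint would pass 70% of its speed; a pose out of reach is approached as far as the arm can. A call with a gripper value outside its range is refused whole. The fingers move at their own pace and stop on an object; "force" is the grip in N (left out, the last holds). Time passes only in rows, so rows that repeat a pose let the fingers close. It gives the time, the measured TCP pose, the force, the opening and the grip force at its end, in the units of the state.
- bot.get_obs(): the state, without advancing time (a new reading comes with each control period).
- bot.camera(name): name is "scene" or "top"; returns a dict with "color" (384x512x3 uint8, red, green, blue), "range_z" (384x512 float32, m along the optical axis (not along the pixel's ray), 0 where there is no reading), "fov_y" (degrees; the focal length in pixels is half the picture's height over the tangent of half this angle, whatever the lens; pixels are square), "cx", "cy" (the principal point, pixels), "world_to_cam" (4x4, takes a point from world to camera coordinates). Camera axes: x right, y up, looking along -z (the intrinsics and any distortion apply to the point x, -y, -z); pixel columns grow to the right and rows downward; lengths in m; the calibration is good to about 2 mm. A picture is of the moment at which its call begins.
- bot.job_done(): hands the job in; it is judged then, once.
Trained networks look in a picture, given as the dict that the camera call returned (one of the last four; its "shot" number tells which), for a name from the list of things; names that differ only in an ending like _2 or _b are one class to them, and where a whole thing is asked for, a point or a joint stands for the part that bears it (a point fixed in the world has none). Each returns a list of dicts, best first, with "conf" (0 to 1); they miss things now and then, are a little off and sometimes report something else, mostly with a low value. They report only what shows in the picture. A call takes as long as a camera call. They do not tell look-alikes from the thing itself.
- bot.search_frame(picture, target): "box" ([left, top, right, bottom] in pixels, round what is visible of it).
- bot.trace(picture, target): "pixels" (384x512 bool, what is visible of it) and "box" ([left, top, right, bottom] in pixels, round what is visible of it).
- bot.pinpoint(picture, target): "pixel" ([column, row] in pixels: a listed point, or the origin of a listed thing).
The state is a dict: "time": time; "q": joint angles; "qd": joint speeds; "joint_efforts": joint torques, N m; "ee_pos": TCP position; "tcp_rot": TCP orientation; "wrist_force": force on the tool from outside, world axes, zero at the start; "torque": the same for the moment, N m; "opening": finger opening in m; "grasp_force": force on a finger pad.
Only numpy, scipy, OpenCV 4.12 (cv2) and the standard library are available. Lean on these libraries where they do the work, as an engineer would, in place of code of your own. Each camera call takes 0.05 s, during which the arm holds its last target. There are 200 camera calls.

TASK

Roll the slatted cover of the bench cabinet all the way up, lift the blue bin straight out of its sloping rack, and tip the two used jars from it into the green tub. Then stand the empty blue bin upright in the middle of the olive mat and roll the cover fully shut, leaving everything else on the bench as it stands.

Things in the scene. Friction and masses are not known exactly. Their poses are not given: they have to be found in the camera images.
- cabinet: Fixed grey roll-top cabinet, 298 mm wide (its y), 362 deep (x), 244 high; origin at the centre of its underside, z up, -x its front, towards the robot. Half-round end cheeks of radius 181 about the track axis; front sill 58 high at x -181..-169; a fixed rear hood closes top and back behind x = +55. Cover fully up: open from above and front from x = -169 to -3, hollow behind the bins.
- rack (a point): Middle of the sloping floor of the white rack in the cabinet (cabinet x -65, y 0, z 50 mm). Three pockets side by side, at cabinet y -84, 0, +84; the floor drops 22 degrees to the front, so the bins stand with their tops leaned 22 degrees towards the cabinet's -x and draw out only along that leaned line. Pocket walls 34 mm high (22 in front), 1.5 mm play each way.
- track_axis (a point): Centre of the circular track on which the cover runs: cabinet x 0, y 0, z 60 mm. The axis lies along the cabinet's y.
- cover (a joint): How far the slatted wooden cover has rolled, rad: 0 fully shut, 1.5 fully open (up over the top and under the rear hood), a stop at each. It stays where it is left; up to 7 N at the pull moves it. Mean radius 165 mm, 7 to 9 thick; its lower edge is 3 degrees above the level of the axis when shut, 89 when open.
- pull (a point): Middle of the cover's pull: a dark round bar, 12 mm diameter, 140 long along the cabinet's y, on two posts 60 mm either side of the middle; 207 mm from the track axis, its centre 37 mm off the cover. Shut, it is 14 degrees above the level of the axis, in front (cabinet x -201, z 110); as the joint grows by q it turns by q up and over (fully open: x +36, z 264).
- blue_bin: Blue insert bin, 110 mm long (its x), 76 wide, about 0.12 kg, in any pocket; origin at the centre of its underside, z out of its open top, -x its low front. Walls 3 thick: front 28 high with a 42 degree ramp inside, sides 30 to 50, back 50. At the back a grip tab 10 thick (x 45 to 55), 44 wide, rising to z 100. Its jars roll out over the front once it is tipped forward past about 45 degrees.
- jar_a: Used amber jar with a paper label and white cap, a plain cylinder 38 mm diameter, 62 long along its y, about 45 g, lying across the blue bin near its front; origin at its centre.
- jar_b: The other used jar, the same, lying behind the first; origin at its centre.
- tub: Open green plastic tub, 170 (its x) by 150 by 70 mm high, walls 4, 0.7 kg, loose; origin at the centre of its underside.
- mat: Fixed olive mat, 190 (its x) by 180 by 4 mm thick; origin at the centre of its underside.
- grey_bin: Neighbouring insert bin of the same shape, grey, with a plaster cast in it; origin and axes as the blue bin. Leave alone.
- yellow_bin: Neighbouring insert bin of the same shape, yellow, with pink wax plates in it; origin and axes as the blue bin. Leave alone.
- plaster_cast: Plaster cast of a tooth arch, 58 x 62 x 30 mm, loose; origin at the centre of its underside. Leave alone.
- mixing_bowl: Blue mixing bowl, 100 mm across, 55 high, loose; origin under its centre. Leave alone.
- bottle: White bottle with a red cap, 48 mm diameter, 125 high, loose; origin under its centre. Leave alone.
- brush_pot: White pot 72 mm across, 75 high, with brushes and instruments standing in it to 160 high; loose; origin under its centre. Leave alone.
- wax_knife: Wax knife lying flat, 150 mm long, loose; origin under its middle. Leave alone.
- powder_jar: Amber jar with a blue band standing upright, 44 mm diameter, 62 high, loose; origin under its centre. Leave alone.
Mind the look-alikes: they are no part of the job. Of the things shaped like the tub, the green one is meant.

How it is judged (in metres and radians):
On the way, in this order (a step that is already met when the one before it is completed fails the run):
1. the cover is rolled up to within 0.2 rad of fully open, with the bin still in its rack (value of joint cover above 1.3 rad and distance of blue_bin from where it was at the start of the episode below 0.02 m), for 0.1 s.
2. the blue bin has been lifted clear of the rack (its origin above 110 mm) with both jars in it (height (world z) of blue_bin above 0.11 m and x of jar_a in the frame of blue_bin between -0.06 and 0.06 m and y of jar_a in the frame of blue_bin between -0.04 and 0.04 m and z of jar_a in the frame of blue_bin between -0.075 and 0.075 m and x of jar_b in the frame of blue_bin between -0.06 and 0.06 m and y of jar_b in the frame of blue_bin between -0.04 and 0.04 m and z of jar_b in the frame of blue_bin between -0.075 and 0.075 m), for 0.1 s.
3. both jars lie in the tub (x of jar_a in the frame of tub between -0.085 and 0.085 m and y of jar_a in the frame of tub between -0.075 and 0.075 m and z of each of jar_a, jar_b in the frame of tub below 0.065 m and x of jar_b in the frame of tub between -0.085 and 0.085 m and y of jar_b in the frame of tub between -0.075 and 0.075 m), for 0.2 s.
At the end, for the whole second after the job is handed in: Both jars lie at rest in the tub (standing level to 0.15 rad); the blue bin stands upright (to 0.08 rad) on the mat, its centre within 50 mm of the mat's centre; the cover is shut to within 0.035 rad (7 mm at the pull) (all of step 3 and angle between tub's own z axis and vertical below 0.15 rad and linear speed of each of jar_a, jar_b below 0.05 m/s and horizontal distance between blue_bin and mat below 0.05 m and height (world z) of blue_bin below 0.012 m and angle between blue_bin's own z axis and vertical below 0.08 rad and linear speed of blue_bin below 0.03 m/s and value of joint cover below 0.035 rad); the robot touches nothing.
It fails at once if a neighbouring bin is moved more than 20 mm in its rack (distance of any of grey_bin, yellow_bin from where it was at the start of the episode above 0.02 m).
It fails at once if a bystander on the bench is moved more than 30 mm (distance of any of plaster_cast, mixing_bowl, bottle, brush_pot, wax_knife, powder_jar from where it was at the start of the episode above 0.03 m).
It fails at once if the tub is pushed more than 40 mm (distance of tub from where it was at the start of the episode above 0.04 m).
It also fails if it takes over 72 s, if anything falls off the work surface, if the arm or the gripper's body presses on something with over 40 N, if the wrist force passes 120 N, or if a joint passes its speed limit or range.

## Working session

There is one attempt and no reset: what is moved stays moved. The work goes in short steps, Python scripts to look and compute and a tool call to move; the robot and the scene stay as the last step left them, time stands still between calls to the robot, and variables do not carry over. Pictures are saved under pics/ and viewed, at most 10 in all, crops included, and the job is handed in when it is done.

Besides the shell and the picture viewer there is one more tool, called after "Emit:" in YAML: its name, and indented under it one key for each argument. play_rows: Moves the arm, as the interface text tells. Its arguments: {"type":"object","properties":{"targets":{"type":"array","items":{"type":"object","properties":{"grip":{"type":"number"},"linear":{"type":"array","items":{"type":"number"}},"delta_rot":{"type":"array","items":{"type":"number"}}}}},"force":{"type":"number"}},"required":["targets"]}

```bash
ls; mkdir -p pics; cat > h.py <<'E'
import numpy as np, cv2
from workcell import bot
from scipy.spatial.transform import Rotation as R
def K(c):
    return 192/np.tan(np.radians(c["fov_y"]/2))
def cloud(c):
    f=K(c); z=c["range_z"]; v,u=np.mgrid[0:384,0:512]
    p=np.stack([(u-c["cx"])/f*z,-(v-c["cy"])/f*z,-z,np.ones_like(z)],-1)
    w=p@np.linalg.inv(c["world_to_cam"]).T
    w=w[...,:3]; w[z<=0]=np.nan
    return w
def proj(c,P):
    q=c["world_to_cam"]@np.append(P,1); f=K(c)
    return c["cx"]+f*q[0]/-q[2], c["cy"]+f*q[1]/q[2]
E
python3 - <<'E'
from h import *
for n in ["scene","top"]:
    c=bot.camera(n); cv2.imwrite(f"pics/{n}0.png",c["color"][...,::-1])
    print(n,[k for k in c],c["fov_y"],c["cx"],c["cy"],(np.linalg.inv(c["world_to_cam"])).round(3).tolist(), (c["range_z"]>0).mean())
    W=cloud(c)
    for t in ["cabinet","pull","tub","mat","blue_bin","track_axis","mixing_bowl","bottle","brush_pot","wax_knife","powder_jar","plaster_cast"]:
        for d in bot.pinpoint(c,t)[:3]:
            u,v=map(int,np.round(d["pixel"])); 
            print(t,round(d["conf"],2),u,v,W[min(max(v,0),383),min(max(u,0),511)].round(3))
print(bot.get_obs())
E
```

```text
pics
scene ['color', 'range_z', 'fov_y', 'cx', 'cy', 'world_to_cam', 'shot'] 48.987776125182776 261.47502371297946 185.78683070532986 [[-0.311, -0.897, 0.314, 0.911], [0.95, -0.295, 0.1, 0.113], [0.002, 0.329, 0.944, 1.451], [0.0, 0.0, 0.0, 1.0]] 0.9961293538411459
cabinet 0.88 212 232 [ 0.687 -0.112  0.222]
pull 0.98 230 168 [ 0.457 -0.141  0.164]
tub 0.74 367 151 [0.175 0.292 0.003]
tub 0.63 327 234 [ 0.527  0.233 -0.002]
mat 0.92 384 229 [0.449 0.418 0.006]
track_axis 0.64 211 225 [ 0.668 -0.122  0.224]
mixing_bowl 0.58 288 292 [0.76  0.161 0.004]
bottle 0.84 162 148 [ 0.415 -0.43   0.035]
bottle 0.65 326 238 [0.543 0.233 0.005]
brush_pot 0.9 340 286 [0.687 0.32  0.01 ]
wax_knife 0.58 338 197 [0.388 0.234 0.012]
powder_jar 0.73 198 149 [ 0.37  -0.309  0.016]
powder_jar 0.37 328 235 [0.531 0.237 0.007]
plaster_cast 0.59 288 190 [0.419 0.056 0.016]
top ['color', 'range_z', 'fov_y', 'cx', 'cy', 'world_to_cam', 'shot'] 55.96805348856136 245.20401366866176 201.28154211783547 [[0.026, 0.984, -0.178, 0.286], [-0.999, 0.032, 0.029, -0.006], [0.034, 0.177, 0.984, 1.022], [0.0, 0.0, 0.0, 1.
[... 585 characters left out ...]
12 225 [0.397 0.055 0.02 ]
{'time': 1.3, 'q': array([-7.03018289e+01,  4.97919970e+00,  1.00784513e+01,  9.51001098e+01,
       -1.67069324e-04,  9.00012051e+01]), 'qd': array([-0.04066701,  0.07843263,  0.11257182,  0.01205207,  0.00456209,
        0.09697232]), 'joint_efforts': array([-1.26010094e-03, -5.20098996e+01,  4.64861333e+01,  1.57396218e-03,
       -7.53782069e-05,  3.50271671e-05]), 'ee_pos': array([ 0.18538301, -0.51780921,  0.23128339]), 'tcp_rot': array([-1.79999142e+02,  1.67087375e-04,  1.96969660e+01]), 'wrist_force': array([ 0.33374068, -0.94068459, -0.62913053]), 'torque': array([-0.01154178,  0.00811737,  0.01441519]), 'grasp_force': 0.0, 'opening': 0.08556447011657563}
```

View pics/scene0.png

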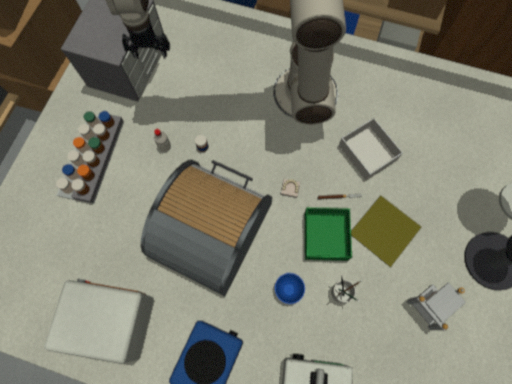

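View pics/top0.png

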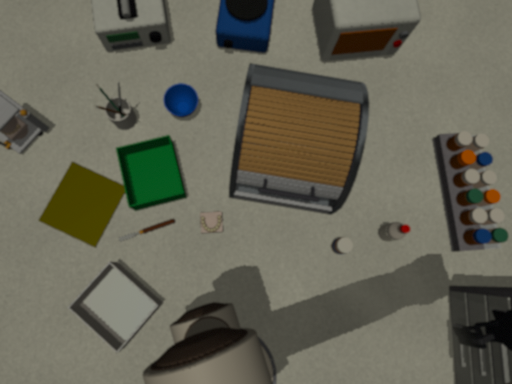

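The pictures show the closed cabinet at top (300,140) with the pull bar in front at top (290,193). The green tub is at top (152,172) / scene (327,234), and its grey-white look-alike is at top (117,303) / scene (370,150). The mat is at top (83,203). I choose the green tub. Next I fit the poses.

```bash
cat > fit.py <<'E'
from h import *
from scipy.optimize import least_squares
P=[];G=[];M=[];PU=[]
for n in ["scene","top"]:
    c=bot.camera(n); W=cloud(c); hsv=cv2.cvtColor(c["color"],cv2.COLOR_RGB2HSV).astype(int)
    for d in bot.trace(c,"cabinet")[:1]: P.append(W[d["pixels"]])
    for d in bot.trace(c,"pull")[:1]:
        print(n,"pull box",d["box"],d["conf"],d["pixels"].sum()); 
    H,S=hsv[...,0],hsv[...,1]
    g=(H>50)&(H<75)&(S>150)&(W[...,2]<.1)&(np.hypot(W[...,0]-.53,W[...,1]-.23)<.2); G.append(W[g])
    m=(H>22)&(H<40)&(S>120)&(W[...,2]<.03)&(np.hypot(W[...,0]-.45,W[...,1]-.42)<.2); M.append(W[m])
    for nm,A in (("tub",G[-1]),("mat",M[-1])):
        A=A[~np.isnan(A).any(1)]
        if nm=="tub": A=A[A[:,2]>.055]
        print(n,nm,len(A),cv2.minAreaRect(A[:,:2].astype(np.float32)*1000),np.median(A[:,2]))
P=np.vstack(P); P=P[~np.isnan(P).any(1)]; P=P[P[:,2]>.02]
def loc(p,Q):
    c,s=np.cos(p[2]),np.sin(p[2]); d=Q[:,:2]-p[:2]
    return np.c_[c*d[:,0]+s*d[:,1],-s*d[:,0]+c*d[:,1],Q[:,2]]
def res(p):
    L=loc(p,P); r=np.hypot(L[:,0],L[:,2]-.06)
    k=(L[:,2]>.09)
    e=np.minimum(abs(r-.181),abs(r-.169))
    ey=np.maximum(abs(L[:,1])-.149,0)
    return np.r_[np.where(k,np.minimum(e,.02),0),3*np.minimum(ey,.02)]
best=min((least_squares(res,[.58+dx,-.13,y],loss="soft_l1",f_scale=.003) for dx in (-.03,0,.03) for y in (-.3,-.15,0,.15)),key=lambda s:s.cost)
p=best.x; print("cab",p[:2].round(4),np.degrees(p[2]),best.cost)
L=loc(p,P); r=np.hypot(L[:,0],L[:,2]-.06)
print(np.percentile(L[:,1],[1,5,95,99]).round(4))
k=(r>.195)&(abs(L[:,1])<.09)&(L[:,0]<0); B=L[k]; print("bar",len(B),np.percentile(B,[5,50,95],axis=0).round(4), np.median(r[k]))
E
python3 fit.py
```

```text
scene pull box [160.5, 158.4, 263.8, 248.2] 0.88 4990
scene tub 189 ((537.8397827148438, 228.3470916748047), (166.20655822753906, 147.10626220703125), 16.78677749633789) 0.06672885250454841
scene mat 2503 ((449.4083251953125, 422.8080139160156), (173.35751342773438, 187.31808471679688), 66.6971435546875) 0.0036400009668120514
top pull box [238.3, 86.1, 358.4, 201.2] 0.81 11212
top tub 433 ((534.2716674804688, 226.34519958496094), (168.31996154785156, 149.9985809326172), 16.659259796142578) 0.06587942088330834
top mat 4053 ((449.61676025390625, 420.21392822265625), (177.33831787109375, 185.52662658691406), 66.63704681396484) 0.003649666349222036
cab [ 0.6393 -0.1587] -7.7415309665148415 0.09591885098930358
[-0.1471 -0.1368  0.1407  0.1491]
bar 487 [[-0.185  -0.0664  0.1615]
 [-0.1797 -0.0003  0.1668]
 [-0.1734  0.066   0.1706]] 0.20968680007540674
```

```bash
cat >> h.py <<'E'
CAB=np.array([.6393,-.1587]); YAW=np.radians(-7.74)
RC=R.from_euler("z",YAW)
def c2w(p): return RC.apply(p)+np.r_[CAB,0]
def ori(a,yaw=YAW):
    "tool a deg below horizontal, heading yaw, closing in the vertical plane"
    a=np.radians(a); M=np.c_[[0,1,0],[np.sin(a),0,np.cos(a)],[np.cos(a),0,-np.sin(a)]]
    return R.from_euler("z",yaw)*R.from_matrix(M)
def bar(b,a=None,back=0.,push=.02):
    a=b if a is None else a; o=ori(a); b=np.radians(b)
    P=c2w(np.array([-.207*np.cos(b),0,.06+.207*np.sin(b)]))
    return P+o.apply([0,0,1])*(push-back), o
def plan(poses,start=None):
    s=bot.get_obs(); p0,R0=start if start else (s["ee_pos"],R.from_euler("xyz",s["tcp_rot"],degrees=True))
    for p,o in poses:
        d=(np.asarray(p)-p0)*100; v=(o*R0.inv()).as_rotvec()
        print("lin",d.round(2).tolist(),"rot",v.round(3).tolist(),"need rows",np.ceil(max(np.linalg.norm(d)/5,np.linalg.norm(v)/.15)))
    return poses[-1]
def st():
    s=bot.get_obs(); print(round(s["time"],2),s["ee_pos"].round(4),s["tcp_rot"].round(1),"q",s["q"].round(1),"F",s["wrist_force"].round(1),"op",round(s["opening"],4),round(s["grasp_force"],1))
E
python3 -c "
from h import *
a=bar(29.4,back=.08); plan([a]); print('grasp');plan([bar(29.4)],a)"
```

```text
lin [22.34, 39.05, -4.02] rot [-0.697, -0.861, 0.984] need rows 10.0
grasp
lin [6.91, -0.94, -3.93] rot [0.0, 0.0, 0.0] need rows 2.0
```

Emit:
play_rows:
  targets:
    - {"grip": 0,"linear": [22.3,39.1,-4.0],"delta_rot": [-0.697,-0.861,0.984]}
    - {"grip": 0,"linear": [22.3,39.1,-4.0],"delta_rot": [-0.697,-0.861,0.984]}
    - {"grip": 0,"linear": [22.3,39.1,-4.0],"delta_rot": [-0.697,-0.861,0.984]}
    - {"grip": 0,"linear": [22.3,39.1,-4.0],"delta_rot": [-0.697,-0.861,0.984]}
    - {"grip": 0,"linear": [22.3,39.1,-4.0],"delta_rot": [-0.697,-0.861,0.984]}
    - {"grip": 0,"linear": [22.3,39.1,-4.0],"delta_rot": [-0.697,-0.861,0.984]}
    - {"grip": 0,"linear": [22.3,39.1,-4.0],"delta_rot": [-0.697,-0.861,0.984]}
    - {"grip": 0,"linear": [22.3,39.1,-4.0],"delta_rot": [-0.697,-0.861,0.984]}
    - {"grip": 0,"linear": [22.3,39.1,-4.0],"delta_rot": [-0.697,-0.861,0.984]}
    - {"grip": 0,"linear": [22.3,39.1,-4.0],"delta_rot": [-0.697,-0.861,0.984]}

```text
time: 2.6
ee_pos: [0.4726, -0.2202, 0.2027]
tcp_rot: [126.1, -3.3, 81.9]
wrist_force: [0.1, -1.1, -0.7]
opening: 0.0854
grasp_force: 0.0
```

Emit:
play_rows:
  targets:
    - {"grip": 0,"linear": [0,0,0],"delta_rot": [0,0,0]}

```text
time: 2.7
ee_pos: [0.4708, -0.2206, 0.1982]
tcp_rot: [126.5, -3.5, 81.7]
wrist_force: [-0.0, 0.4, -0.5]
opening: 0.0856
grasp_force: 0.0
```

```bash
python3 -c "
from h import *
st(); plan([bar(29.4,back=.08),bar(29.4)])
c=bot.camera('scene'); x=cv2.resize(c['color'][120:250,150:330,::-1],None,fx=4,fy=4); cv2.imwrite('pics/a.png',x[:600])"
```

```text
2.7 [ 0.4708 -0.2206  0.1982] [126.5  -3.5  81.7] q [-39.2 -48.5 -49.7  40.2  26.3  72.9] F [-0.   0.4 -0.5] op 0.0856 0.0
lin [-6.2, 9.32, -0.72] rot [-0.078, -0.114, 0.006] need rows 3.0
lin [0.71, 8.38, -4.64] rot [-0.078, -0.114, 0.006] need rows 2.0
```

View pics/a.png

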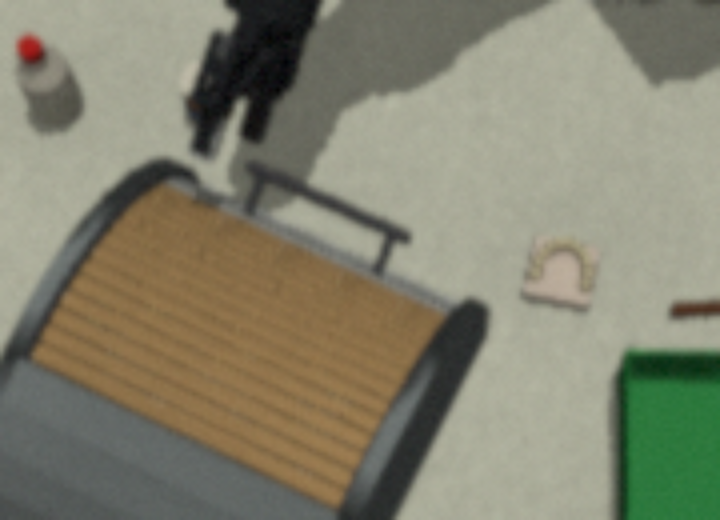

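```bash
python3 -c "
from h import *
from scipy.optimize import least_squares
D=[([-70.302,4.979,10.078,95.1,0,90],[.18538,-.51781,.23128],[180,0,19.697])]
s=bot.get_obs(); D.append((s['q'],s['ee_pos'],s['tcp_rot']))
for q,p,e in D:
    z=R.from_euler('xyz',e,degrees=True).apply([0,0,1]); b=np.radians(q[0])
    u=np.array([np.cos(b),np.sin(b),0]);n=np.array([-np.sin(b),np.cos(b),0])
    print('p radial,lat,z',(p@u).round(4),(p@n).round(4),p[2],'tool',(z@u).round(4),(z@n).round(4),z[2].round(4), 'inplane elev',np.degrees(np.arctan2(-z[2],z@u)),'lat ang',np.degrees(np.arcsin(z@n)))
"
```

```text
p radial,lat,z 0.55 -0.0 0.23128 tool 0.0 -0.0 -1.0 inplane elev 90.0 lat ang -1.2246467990736926e-19
p radial,lat,z 0.5041 0.1259 0.1996768156477033 tool 0.6715 0.4418 -0.5948 inplane elev 41.53487834568065 lat ang 26.219641828812918
```

The crop shows the open gripper short of the bar at its right end (bar from (255,175) to (405,240)). The joint limit on q2 stopped it, so a 30° tool is out of reach here. I'll use a steeper tool, 60°, and come down from above with the fingers part open.

```bash
python3 -c "
from h import *
s=bot.get_obs(); P=s['ee_pos']; b,o=bar(29.4,60,push=.012)
plan([(P+[0,0,.06],o),(b+[0,0,.06],o),(b,o)])"
```

```text
lin [0.0, 0.0, 6.0] rot [-0.002, 0.413, 0.026] need rows 3.0
lin [-0.36, 8.61, 1.15] rot [-0.002, 0.413, 0.026] need rows 3.0
lin [-0.36, 8.61, -4.85] rot [-0.002, 0.413, 0.026] need rows 3.0
```

Emit:
play_rows:
  targets:
    - {"grip": 150,"linear": [0,0,5.0],"delta_rot": [0,0.15,0.01]}
    - {"grip": 150,"linear": [0,0,6.0],"delta_rot": [0,0.3,0.02]}
    - {"grip": 150,"linear": [-0.2,4.0,4.0],"delta_rot": [0,0.413,0.026]}
    - {"grip": 150,"linear": [-0.4,8.6,1.2],"delta_rot": [0,0.413,0.026]}
    - {"grip": 150,"linear": [-0.4,8.6,1.2],"delta_rot": [0,0.413,0.026]}
    - {"grip": 150,"linear": [-0.4,8.6,1.2],"delta_rot": [0,0.413,0.026]}
    - {"grip": 150,"linear": [-0.4,8.6,1.2],"delta_rot": [0,0.413,0.026]}

```text
time: 3.45
ee_pos: [0.4666, -0.1369, 0.2154]
tcp_rot: [149.7, -0.0, 82.2]
wrist_force: [0.3, -0.3, -0.3]
opening: 0.0349
grasp_force: 0.0
```

```bash
python3 -c "
from h import *
st(); b,o=bar(29.4,60,push=.012)
plan([(b+[0,0,.06],o),(b,o)])
c=bot.camera('scene'); x=cv2.resize(c['color'][130:230,180:300,::-1],None,fx=5,fy=5); cv2.imwrite('pics/b.png',x)"
```

```text
3.45 [ 0.4666 -0.1369  0.2154] [149.7  -0.   82.2] q [-19.9 -34.9 -29.8  65.4   6.1  79.5] F [ 0.3 -0.3 -0.3] op 0.0349 0.0
lin [-0.01, 0.16, -0.42] rot [0.001, 0.005, 0.0] need rows 1.0
lin [-0.01, 0.16, -6.42] rot [0.001, 0.005, 0.0] need rows 2.0
```

View pics/b.png

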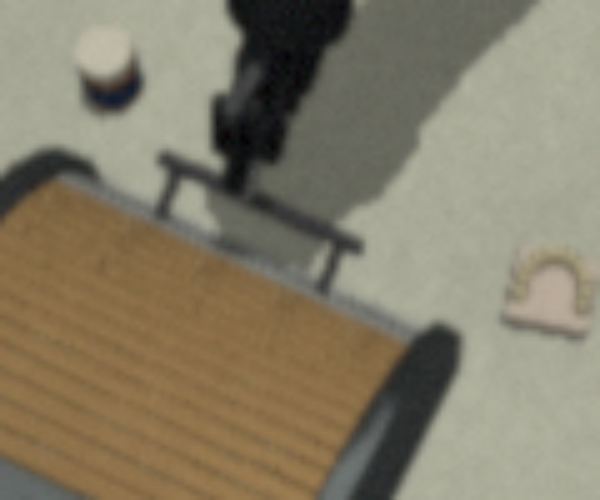

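The crop shows the fingers just above the bar, a little left of its middle at (235,185), which fits the parallax. Now I lower them and grip.

Emit:
play_rows:
  targets:
    - {"grip": 150,"linear": [0,0.2,-3.5],"delta_rot": [0,0,0]}
    - {"grip": 150,"linear": [0,0.2,-6.4],"delta_rot": [0,0,0]}
    - {"grip": 150,"linear": [0,0.2,-6.4],"delta_rot": [0,0,0]}
    - {"grip": 255,"linear": [0,0.2,-6.4],"delta_rot": [0,0,0]}
    - {"grip": 255,"linear": [0,0.2,-6.4],"delta_rot": [0,0,0]}
    - {"grip": 255,"linear": [0,0.2,-6.4],"delta_rot": [0,0,0]}
    - {"grip": 255,"linear": [0,0.2,-6.4],"delta_rot": [0,0,0]}
  force: 25

```text
time: 4.2
ee_pos: [0.4673, -0.1349, 0.1521]
tcp_rot: [149.7, 0.1, 82.3]
wrist_force: [-5.6, -4.2, 5.3]
opening: 0.011
grasp_force: 25.4
```

```bash
python3 -c "
from h import *
st(); s=bot.get_obs();o=R.from_euler('xyz',s['tcp_rot'],degrees=True); g=s['ee_pos']-o.apply([0,0,.012])
l=RC.inv().apply(g-np.r_[CAB,0]); print('bar cab',l, np.hypot(l[0],l[2]-.06),np.degrees(np.arctan2(l[2]-.06,-l[0])))
B=np.linspace(29.4,99,12)[1:]; A=np.linspace(60,76,12)[1:]
plan([bar(b,a,push=.012) for b,a in zip(B,A)])"
```

```text
4.2 [ 0.4673 -0.1349  0.1521] [1.497e+02 1.000e-01 8.230e+01] q [-19.5 -36.  -37.4  58.8   5.9  79.8] F [-5.6 -4.2  5.3] op 0.011 25.4
bar cab [-0.17972785  0.00043139  0.1624204 ] 0.20686236868096422 29.67725086361543
lin [1.12, -0.19, 1.83] rot [0.005, 0.031, 0.0] need rows 1.0
lin [2.51, -0.38, 3.59] rot [0.009, 0.056, 0.0] need rows 1.0
lin [4.09, -0.6, 5.19] rot [0.012, 0.081, 0.0] need rows 2.0
lin [5.84, -0.84, 6.59] rot [0.015, 0.106, 0.0] need rows 2.0
lin [7.73, -1.09, 7.8] rot [0.019, 0.131, 0.0] need rows 3.0
lin [9.74, -1.37, 8.78] rot [0.022, 0.157, -0.0] need rows 3.0
lin [11.85, -1.65, 9.53] rot [0.026, 0.182, -0.0] need rows 4.0
lin [14.02, -1.95, 10.04] rot [0.029, 0.207, -0.0] need rows 4.0
lin [16.24, -2.25, 10.3] rot [0.032, 0.232, -0.0] need rows 4.0
lin [18.48, -2.55, 10.31] rot [0.036, 0.257, -0.0] need rows 5.0
lin [20.7, -2.86, 10.07] rot [0.039, 0.282, -0.0] need rows 5.0
```

Emit:
play_rows:
  targets:
    - {"grip": 255,"linear": [1.1,-0.2,1.8],"delta_rot": [0.005,0.03,0]}
    - {"grip": 255,"linear": [2.5,-0.4,3.6],"delta_rot": [0.009,0.056,0]}
    - {"grip": 255,"linear": [4.1,-0.6,5.2],"delta_rot": [0.012,0.081,0]}
    - {"grip": 255,"linear": [5.8,-0.8,6.6],"delta_rot": [0.015,0.106,0]}
    - {"grip": 255,"linear": [7.7,-1.1,7.8],"delta_rot": [0.019,0.131,0]}
    - {"grip": 255,"linear": [9.7,-1.4,8.8],"delta_rot": [0.022,0.157,0]}
    - {"grip": 255,"linear": [11.9,-1.7,9.5],"delta_rot": [0.026,0.182,0]}
    - {"grip": 255,"linear": [14.0,-2.0,10.0],"delta_rot": [0.029,0.207,0]}
    - {"grip": 255,"linear": [16.2,-2.3,10.3],"delta_rot": [0.032,0.232,0]}
    - {"grip": 255,"linear": [18.5,-2.6,10.3],"delta_rot": [0.036,0.257,0]}

```text
time: 5.2
ee_pos: [0.6528, -0.1601, 0.2545]
tcp_rot: [164.6, -0.1, 82.3]
wrist_force: [-4.1, -1.2, -0.4]
opening: 0.0107
grasp_force: 26.8
```

```bash
cat >> h.py <<'E'
def barnow(k=.012):
    s=bot.get_obs();o=R.from_euler('xyz',s['tcp_rot'],degrees=True); g=s['ee_pos']-o.apply([0,0,k])
    l=RC.inv().apply(g-np.r_[CAB,0]); print('bar cab',l.round(4), np.hypot(l[0],l[2]-.06).round(4),np.degrees(np.arctan2(l[2]-.06,-l[0])).round(2))
E
python3 -c "
from h import *
st(); barnow(); plan([bar(99,76,push=.012)])"
```

```text
5.2 [ 0.6528 -0.1601  0.2545] [ 1.646e+02 -1.000e-01  8.230e+01] q [-14.6   6.5  12.6  80.9   1.9  83.4] F [-4.1 -1.2 -0.4] op 0.0107 26.8
bar cab [0.0104 0.0004 0.2661] 0.2064 92.89
lin [2.14, -0.33, -0.17] rot [0.001, 0.024, -0.001] need rows 1.0
```

Emit:
play_rows:
  targets:
    - {"grip": 255,"linear": [2.1,-0.3,-0.2],"delta_rot": [0,0.024,0]}
    - {"grip": 255,"linear": [2.1,-0.3,-0.2],"delta_rot": [0,0.024,0]}
    - {"grip": 130,"linear": [2.1,-0.3,-0.2],"delta_rot": [0,0.024,0]}
    - {"grip": 130,"linear": [2.1,-0.3,-0.2],"delta_rot": [0,0.024,0]}
    - {"grip": 130,"linear": [1.2,-0.2,3.0],"delta_rot": [0,0.024,0]}
    - {"grip": 130,"linear": [0,0,7.5],"delta_rot": [0,0.024,0]}
    - {"grip": 130,"linear": [-4,3,10],"delta_rot": [0,0.024,0]}
    - {"grip": 130,"linear": [-9,6,11],"delta_rot": [0,0.024,0]}
    - {"grip": 130,"linear": [-13,9,11],"delta_rot": [0,0.024,0]}
    - {"grip": 130,"linear": [-16,12,11],"delta_rot": [0,0.024,0]}

```text
time: 6.2
ee_pos: [0.4944, -0.0441, 0.3638]
tcp_rot: [165.9, 0.0, 82.2]
wrist_force: [-0.5, 1.4, 1.0]
opening: 0.0419
grasp_force: 0.0
```

```bash
cat > look.py <<'E'
from h import *
st()
for n in ["scene","top"]:
    c=bot.camera(n); W=cloud(c); hsv=cv2.cvtColor(c["color"],cv2.COLOR_RGB2HSV).astype(int)
    L=RC.inv().apply((W-np.r_[CAB,0]).reshape(-1,3)).reshape(W.shape)
    H,S,V=hsv[...,0],hsv[...,1],hsv[...,2]
    ins=(abs(L[...,1])<.14)&(L[...,0]>-.175)&(L[...,0]<.05)&(L[...,2]>.03)&(L[...,2]<.2)
    for nm,k in (("blue",(H>95)&(H<125)&(S>130)),("yellow",(H>18)&(H<33)&(S>120))):
        A=L[ins&k]; print(n,nm,len(A),np.percentile(A,[2,50,98],axis=0).round(3).tolist() if len(A)>9 else "")
    k=(np.hypot(L[...,0],L[...,2]-.06)>.197)&(abs(L[...,1])<.09)&(L[...,2]>.1)&(L[...,2]<.285)&(abs(L[...,0])<.25)
    A=L[k]; 
    if len(A): print("bar",len(A),np.median(A,0).round(3))
    for t in ["blue_bin","jar_a"]:
        for d in bot.pinpoint(c,t)[:3]:
            u,v=map(int,np.round(d["pixel"])); print(n,t,round(d["conf"],2),u,v,L[v,u].round(3))
    if n=="top": cv2.imwrite("pics/c.png",cv2.resize(c["color"][50:230,200:400,::-1],None,fx=3.3,fy=3.3))
E
python3 look.py
```

```text
6.2 [ 0.4944 -0.0441  0.3638] [165.9   0.   82.2] q [ -4.6 -11.6   8.1  95.6  -0.8  93. ] F [-0.5  1.4  1. ] op 0.0419 0.0
scene blue 235 [[-0.125, 0.049, 0.048], [-0.049, 0.08, 0.125], [-0.033, 0.106, 0.165]]
scene yellow 424 [[-0.125, -0.036, 0.042], [-0.084, -0.003, 0.089], [-0.032, 0.038, 0.162]]
bar 207 [0.033 0.003 0.269]
scene blue_bin 0.67 239 220 [-0.045  0.095  0.138]
scene jar_a 0.52 242 219 [-0.049  0.104  0.153]
scene jar_a 0.42 242 212 [-0.087  0.081  0.076]
top blue 0 
top yellow 0 
top blue_bin 0.69 187 106 [-0.28   0.148  0.812]
```

View pics/c.png

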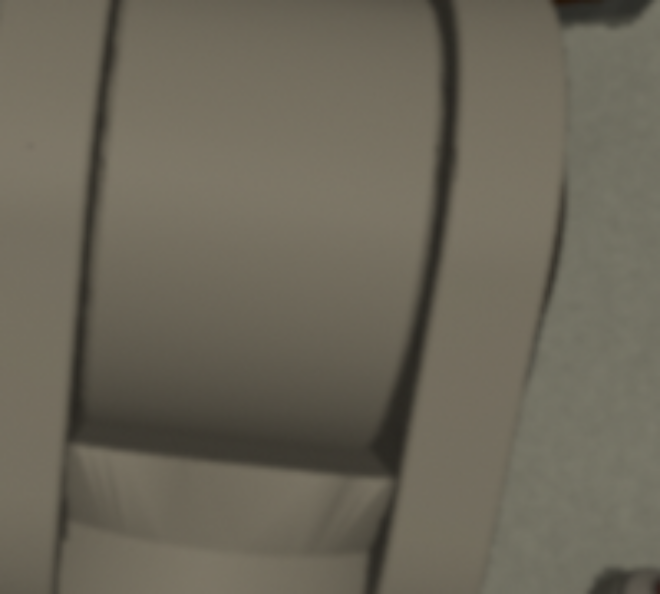

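The top view is hidden by the forearm. From the scene camera, blue is in the left pocket (cabinet y ≈ +84), yellow is in the middle, and the bar stands at x +33, so the cover is open. One crop will confirm it, along with the cheek clearance.

```bash
python3 - <<'E'
from h import *
c=bot.camera("scene"); W=cloud(c)
L=RC.inv().apply((W-np.r_[CAB,0]).reshape(-1,3)).reshape(W.shape)
r=np.hypot(L[...,0],L[...,2]-.06)
k=(abs(r-.181)<.005)&(L[...,0]<-.02)&(L[...,0]>-.14)&(abs(L[...,1])<.16)&(L[...,2]>.15)
print(np.histogram(L[...,1][k]*1000,bins=np.arange(-160,161,5)))
hsv=cv2.cvtColor(c["color"],cv2.COLOR_RGB2HSV).astype(int)
b=(hsv[...,0]>95)&(hsv[...,0]<125)&(hsv[...,1]>130)&(abs(L[...,1])<.14)&(L[...,2]>.125)&(L[...,2]<.2)&(L[...,0]<.05)&(L[...,0]>-.17)
A=L[b]; print(len(A),np.percentile(A,[0,10,50,90,100],axis=0).round(4))
# bin frame
d=A-[-.065,.084,.05]; t=np.radians(22)
X=d[:,0]*np.cos(t)+d[:,2]*np.sin(t); Z=-d[:,0]*np.sin(t)+d[:,2]*np.cos(t)
print("bin x",np.percentile(X,[2,50,98]).round(4),"z",np.percentile(Z,[2,50,98]).round(4),"y",np.percentile(d[:,1],[2,50,98]).round(4))
cv2.imwrite("pics/d.png",cv2.resize(c["color"][150:260,160:300,::-1],None,fx=5,fy=5,interpolation=cv2.INTER_CUBIC))
def tool(z,dy,back=0):
    bp=np.array([.05,dy,z]); p=np.array([-.065+bp[0]*np.cos(t)-bp[2]*np.sin(t),.084+dy,.05+bp[0]*np.sin(t)+bp[2]*np.cos(t)])
    o=ori(68); return c2w(p)+o.apply([0,0,-back]),o
plan([tool(.068,-.005,.14),tool(.068,-.005)])
E
```

```text
(array([ 0,  1, 39, 47, 53, 26,  0,  0,  0,  0,  0,  0,  0,  0,  0,  0,  0,
        0,  0,  0,  0,  0,  0,  0,  0,  0,  0,  0,  0,  0,  0,  0,  0,  0,
        0,  0,  0,  0,  0,  0,  0,  0,  0,  0,  0,  0,  0,  0,  0,  0,  0,
        0,  0,  0,  0,  0,  0,  0, 11, 54, 53, 53,  0,  0]), array([-160, -155, -150, -145, -140, -135, -130, -125, -120, -115, -110,
       -105, -100,  -95,  -90,  -85,  -80,  -75,  -70,  -65,  -60,  -55,
        -50,  -45,  -40,  -35,  -30,  -25,  -20,  -15,  -10,   -5,    0,
          5,   10,   15,   20,   25,   30,   35,   40,   45,   50,   55,
         60,   65,   70,   75,   80,   85,   90,   95,  100,  105,  110,
        115,  120,  125,  130,  135,  140,  145,  150,  155,  160]))
114 [[-0.0615  0.0625  0.1251]
 [-0.0562  0.0665  0.1286]
 [-0.048   0.0836  0.1503]
 [-0.0406  0.101   0.1623]
 [-0.0372  0.1056  0.1677]]
bin x [0.046  0.0524 0.0556] z [0.0598 0.0867 0.1043] y [-0.0206 -0.0004  0.0204]
lin [5.71, -2.24, -10.08] rot [-0.018, -0.14, -0.0] need rows 3.0
lin [10.91, -2.95, -23.06] rot [-0.018, -0.14, -0.0] need rows 6.0
```

View pics/d.png

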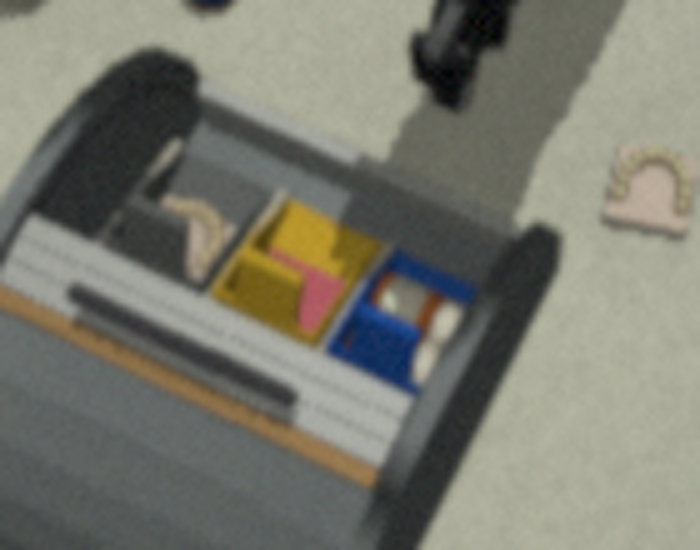

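The crop shows the blue bin at (405,320) in the left pocket with two amber jars in it, yellow at (290,275) with pink wax, and grey at (180,235) with the cast. It matches the blue-bin description, and the tab fits the model to about 2 mm. Now I reach along the leaned line.

Emit:
play_rows:
  targets:
    - {"grip": 155,"linear": [1.9,-0.7,-3.3],"delta_rot": [-0.006,-0.05,0]}
    - {"grip": 155,"linear": [3.8,-1.5,-6.7],"delta_rot": [-0.012,-0.1,0]}
    - {"grip": 155,"linear": [5.7,-2.2,-10.1],"delta_rot": [-0.018,-0.14,0]}
    - {"grip": 155,"linear": [5.7,-2.2,-10.1],"delta_rot": [-0.018,-0.14,0]}
    - {"grip": 155,"linear": [5.7,-2.2,-10.1],"delta_rot": [-0.018,-0.14,0]}

```text
time: 7.05
ee_pos: [0.5535, -0.067, 0.2616]
tcp_rot: [158.1, 0.0, 82.3]
wrist_force: [-0.2, 0.0, 1.0]
opening: 0.0337
grasp_force: 0.0
```

```bash
cat >> h.py <<'E'
T22=np.radians(22)
def tool(z,dy,back=0):
    t=T22; p=np.array([-.065+.05*np.cos(t)-z*np.sin(t),.084+dy,.05+.05*np.sin(t)+z*np.cos(t)])
    o=ori(68); return c2w(p)+o.apply([0,0,-back]),o
E
python3 -c "
from h import *
st(); plan([tool(.068,-.005,.14),tool(.068,-.005)])"
```

```text
7.05 [ 0.5535 -0.067   0.2616] [158.1   0.   82.3] q [ -6.7 -15.7  -9.1  74.7  -0.4  91. ] F [-0.2  0.   1. ] op 0.0337 0.0
lin [0.08, -0.04, 0.0] rot [-0.0, -0.002, 0.0] need rows 1.0
lin [5.28, -0.75, -12.98] rot [-0.0, -0.002, 0.0] need rows 3.0
```

Emit:
play_rows:
  targets:
    - {"grip": 155,"linear": [1.6,-0.2,-3.7],"delta_rot": [0,0,0]}
    - {"grip": 155,"linear": [3.2,-0.4,-7.7],"delta_rot": [0,0,0]}
    - {"grip": 155,"linear": [4.4,-0.6,-10.7],"delta_rot": [0,0,0]}
    - {"grip": 155,"linear": [5.3,-0.7,-13.0],"delta_rot": [0,0,0]}
    - {"grip": 155,"linear": [5.3,-0.7,-13.0],"delta_rot": [0,0,0]}
    - {"grip": 255,"linear": [5.3,-0.7,-13.0],"delta_rot": [0,0,0]}
    - {"grip": 255,"linear": [5.3,-0.7,-13.0],"delta_rot": [0,0,0]}
    - {"grip": 255,"linear": [5.3,-0.7,-13.0],"delta_rot": [0,0,0]}
    - {"grip": 255,"linear": [5.3,-0.7,-13.0],"delta_rot": [0,0,0]}
  force: 60

```text
time: 7.95
ee_pos: [0.6076, -0.0736, 0.1349]
tcp_rot: [157.7, 0.0, 82.3]
wrist_force: [-5.1, -0.1, 7.0]
opening: 0.009
grasp_force: 61.4
```

```bash
python3 -c "
from h import *
st(); s=bot.get_obs()
p0=tool(.068,-.005); print((s['ee_pos']-p0[0]).round(4))
plan([(s['ee_pos']+p0[1].apply([0,0,-k]),p0[1]) for k in (.02,.05,.1,.14,.17)])"
```

```text
7.95 [ 0.6076 -0.0736  0.1349] [157.7   0.   82.3] q [ -6.7  -9.4 -18.1  59.1  -0.4  90.9] F [-5.1 -0.1  7. ] op 0.009 61.4
[0.0014 0.0009 0.0032]
lin [-0.74, 0.1, 1.85] rot [0.001, 0.005, -0.001] need rows 1.0
lin [-1.86, 0.25, 4.64] rot [0.001, 0.005, -0.001] need rows 2.0
lin [-3.71, 0.5, 9.27] rot [0.001, 0.005, -0.001] need rows 3.0
lin [-5.2, 0.71, 12.98] rot [0.001, 0.005, -0.001] need rows 3.0
lin [-6.31, 0.86, 15.76] rot [0.001, 0.005, -0.001] need rows 4.0
```

Emit:
play_rows:
  targets:
    - {"grip": 255,"linear": [-0.4,0.05,0.95],"delta_rot": [0,0,0]}
    - {"grip": 255,"linear": [-0.75,0.1,1.85],"delta_rot": [0,0,0]}
    - {"grip": 255,"linear": [-1.3,0.2,3.3],"delta_rot": [0,0,0]}
    - {"grip": 255,"linear": [-1.9,0.25,4.65],"delta_rot": [0,0,0]}
    - {"grip": 255,"linear": [-2.8,0.4,7.0],"delta_rot": [0,0,0]}
    - {"grip": 255,"linear": [-3.7,0.5,9.3],"delta_rot": [0,0,0]}
    - {"grip": 255,"linear": [-4.8,0.65,12.0],"delta_rot": [0,0,0]}
    - {"grip": 255,"linear": [-6.0,0.8,15.0],"delta_rot": [0,0,0]}
    - {"grip": 255,"linear": [-7.2,1.0,18.0],"delta_rot": [0,0,0]}
    - {"grip": 255,"linear": [-8.4,1.2,21.0],"delta_rot": [0,0,0]}

```text
time: 8.95
ee_pos: [0.5216, -0.0614, 0.344]
tcp_rot: [157.9, 0.0, 82.3]
wrist_force: [-0.4, 0.4, -2.0]
opening: 0.0091
grasp_force: 59.7
```

```bash
python3 - <<'E'
from h import *
st(); s=bot.get_obs(); o=R.from_euler("xyz",s["tcp_rot"],degrees=True)
# bin frame rel. to tool: bin z=-tool z, bin x = tool y ; TCP at bin (.05,-.005,.07)
c=bot.camera("scene"); cv2.imwrite("pics/e.png",cv2.resize(c["color"][130:270,170:350,::-1],None,fx=4,fy=4))
W=cloud(c); hsv=cv2.cvtColor(c["color"],cv2.COLOR_RGB2HSV).astype(int)
b=(hsv[...,0]>95)&(hsv[...,0]<125)&(hsv[...,1]>130)&(W[...,2]>.2)
A=o.inv().apply(W[b]-s["ee_pos"]); print(len(A),"tool frame of blue",np.percentile(A,[2,50,98],axis=0).round(3))
E
```

```text
8.95 [ 0.5216 -0.0614  0.344 ] [157.9   0.   82.3] q [ -6.5 -17.2  -0.9  84.2  -0.5  91.1] F [-0.4  0.4 -2. ] op 0.0091 59.7
503 tool frame of blue [[-0.031 -0.102 -0.049]
 [ 0.013  0.002  0.037]
 [ 0.042  0.015  0.069]]
```

View pics/e.png

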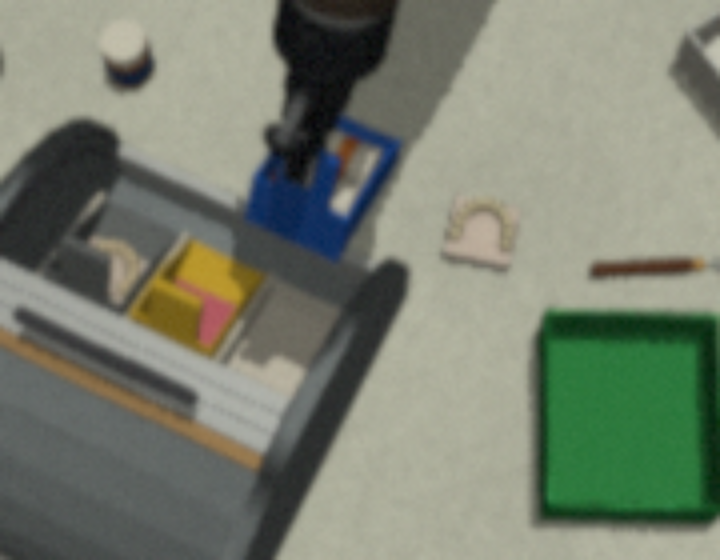

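The crop shows the blue bin held by its tab at (300,200), clear of the rack with both jars in it. The other bins are untouched. Next I plan the tipping over the tub, with heading 5° to keep away from the brush pot.

```bash
cat >> h.py <<'E'
TUB=np.array([.536,.2275]); MAT=np.array([.4495,.4215])
def tip(a,psi=5,h=-.005,lipz=.10,lat=-.005):
    o=ori(a,np.radians(psi)); lip=o.apply([.0,-.105,.042])
    H=R.from_euler("z",psi,degrees=True)
    L=np.r_[TUB,lipz]+H.apply([h,lat,0])
    return L-lip,o
E
python3 - <<'E'
from h import *
print("to A"); A=tip(50,lipz=.17); plan([A]); print("down"); B=tip(50); plan([B],A)
print("tip"); plan([tip(a) for a in (46,42,38,34,31,28,25,22)],B)
E
```

```text
to A
lin [6.36, 28.8, -8.05] rot [-0.007, -0.306, 0.22] need rows 7.0
down
lin [0.0, 0.0, -7.0] rot [0.0, 0.0, 0.0] need rows 2.0
tip
lin [-0.71, -0.06, 0.35] rot [0.006, -0.07, 0.0] need rows 1.0
lin [-1.43, -0.13, 0.65] rot [0.012, -0.139, -0.0] need rows 1.0
lin [-2.18, -0.19, 0.89] rot [0.018, -0.209, 0.0] need rows 2.0
lin [-2.94, -0.26, 1.09] rot [0.024, -0.278, -0.0] need rows 2.0
lin [-3.52, -0.31, 1.2] rot [0.029, -0.33, 0.0] need rows 3.0
lin [-4.11, -0.36, 1.28] rot [0.033, -0.383, 0.0] need rows 3.0
lin [-4.69, -0.41, 1.32] rot [0.038, -0.435, 0.0] need rows 3.0
lin [-5.28, -0.46, 1.34] rot [0.043, -0.487, 0.0] need rows 4.0
```

Emit:
play_rows:
  targets:
    - {"grip": 255,"linear": [0.3,1.5,0],"delta_rot": [0,-0.02,0.01]}
    - {"grip": 255,"linear": [1.0,4.5,-0.5],"delta_rot": [0,-0.05,0.03]}
    - {"grip": 255,"linear": [1.8,8.0,-1.5],"delta_rot": [0,-0.09,0.06]}
    - {"grip": 255,"linear": [2.7,12.0,-2.8],"delta_rot": [0,-0.13,0.09]}
    - {"grip": 255,"linear": [3.6,16.0,-4.0],"delta_rot": [0,-0.17,0.12]}
    - {"grip": 255,"linear": [4.5,20.0,-5.2],"delta_rot": [-0.005,-0.21,0.15]}
    - {"grip": 255,"linear": [5.2,23.7,-6.3],"delta_rot": [-0.006,-0.25,0.18]}
    - {"grip": 255,"linear": [5.8,26.5,-7.2],"delta_rot": [-0.007,-0.28,0.2]}
    - {"grip": 255,"linear": [6.2,28.2,-7.8],"delta_rot": [-0.007,-0.3,0.215]}
    - {"grip": 255,"linear": [6.4,28.8,-8.0],"delta_rot": [-0.007,-0.306,0.22]}

```text
time: 10.0
ee_pos: [0.5859, 0.2278, 0.2607]
tcp_rot: [140.5, 0.0, 95.2]
wrist_force: [0.0, -0.7, -3.5]
opening: 0.0092
grasp_force: 59.9
```

Emit:
play_rows:
  targets:
    - {"grip": 255,"linear": [0,0,-1.0],"delta_rot": [0,0,0]}
    - {"grip": 255,"linear": [0,0,-3.0],"delta_rot": [0,0,0]}
    - {"grip": 255,"linear": [0,0,-5.0],"delta_rot": [0,0,0]}
    - {"grip": 255,"linear": [0,0,-6.5],"delta_rot": [0,0,0]}
    - {"grip": 255,"linear": [0,0,-7.0],"delta_rot": [0,0,0]}
    - {"grip": 255,"linear": [0,0,-7.0],"delta_rot": [0,0,0]}

```text
time: 10.6
ee_pos: [0.5867, 0.2258, 0.1912]
tcp_rot: [140.5, 0.0, 95.0]
wrist_force: [0.6, 0.0, -2.5]
opening: 0.0092
grasp_force: 59.9
```

```bash
python3 - <<'E'
from h import *
st(); plan([tip(50)]); print("tip")
plan([tip(a) for a in (46,42,38,34,31,28,25,22)])
c=bot.camera("scene"); cv2.imwrite("pics/f.png",cv2.resize(c["color"][170:320,260:420,::-1],None,fx=4,fy=4))
E
```

```text
10.6 [0.5867 0.2258 0.1912] [140.5   0.   95. ] q [ 27.4 -20.9 -27.8  45.8 -14.  107.6] F [ 0.6  0.  -2.5] op 0.0092 59.9
lin [-0.2, 0.09, 0.85] rot [0.001, -0.009, 0.001] need rows 1.0
tip
lin [-0.91, 0.03, 1.2] rot [0.007, -0.078, 0.001] need rows 1.0
lin [-1.64, -0.04, 1.49] rot [0.013, -0.148, 0.001] need rows 1.0
lin [-2.38, -0.1, 1.74] rot [0.019, -0.217, 0.001] need rows 2.0
lin [-3.15, -0.17, 1.93] rot [0.025, -0.287, 0.001] need rows 2.0
lin [-3.73, -0.22, 2.04] rot [0.03, -0.339, 0.001] need rows 3.0
lin [-4.31, -0.27, 2.12] rot [0.034, -0.391, 0.001] need rows 3.0
lin [-4.9, -0.32, 2.17] rot [0.039, -0.443, 0.001] need rows 3.0
lin [-5.49, -0.37, 2.19] rot [0.043, -0.496, 0.001] need rows 4.0
```

View pics/f.png

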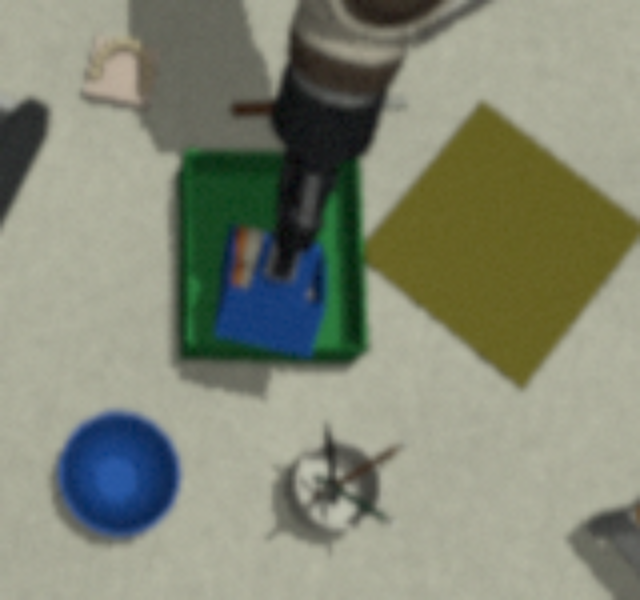

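The crop shows the bin at (270,290) centred over the green tub, an amber jar still in it, and well clear of the brush pot at (330,490). Now I tip it.

Emit:
play_rows:
  targets:
    - {"grip": 255,"linear": [-0.9,0,1.0],"delta_rot": [0.007,-0.078,0]}
    - {"grip": 255,"linear": [-1.6,0,1.2],"delta_rot": [0.013,-0.148,0]}
    - {"grip": 255,"linear": [-2.4,-0.1,1.4],"delta_rot": [0.019,-0.217,0]}
    - {"grip": 255,"linear": [-3.1,-0.2,1.6],"delta_rot": [0.025,-0.287,0]}
    - {"grip": 255,"linear": [-3.7,-0.2,1.7],"delta_rot": [0.03,-0.339,0]}
    - {"grip": 255,"linear": [-4.3,-0.3,1.8],"delta_rot": [0.034,-0.391,0]}
    - {"grip": 255,"linear": [-4.9,-0.3,1.8],"delta_rot": [0.039,-0.443,0]}
    - {"grip": 255,"linear": [-5.5,-0.4,1.9],"delta_rot": [0.043,-0.496,0]}
    - {"grip": 255,"linear": [-5.5,-0.4,1.9],"delta_rot": [0.043,-0.496,0]}
    - {"grip": 255,"linear": [-5.5,-0.4,1.9],"delta_rot": [0.043,-0.496,0]}

```text
time: 11.65
ee_pos: [0.532, 0.2228, 0.2124]
tcp_rot: [111.9, -0.1, 95.0]
wrist_force: [0.5, 0.8, -0.6]
opening: 0.0091
grasp_force: 60.3
```

Emit:
play_rows:
  targets:
    - {"grip": 255,"linear": [0,0,0],"delta_rot": [0,0,0]}
    - {"grip": 255,"linear": [0,0,0],"delta_rot": [0,0,0]}
    - {"grip": 255,"linear": [0,0,0],"delta_rot": [0,0,0]}
    - {"grip": 255,"linear": [0,0,0],"delta_rot": [0,0,0]}
    - {"grip": 255,"linear": [0,0,0],"delta_rot": [0,0,0]}

```text
time: 12.15
ee_pos: [0.5319, 0.2225, 0.2106]
tcp_rot: [112.0, 0.0, 95.0]
wrist_force: [0.1, -0.2, -2.3]
opening: 0.0092
grasp_force: 60.3
```

```bash
python3 - <<'E'
from h import *
st(); plan([tip(22)]); s=bot.get_obs()
A=(s["ee_pos"]+[0,0,.1],ori(50,np.radians(5))); plan([A])
c=bot.camera("scene"); cv2.imwrite("pics/g.png",cv2.resize(c["color"][170:320,260:420,::-1],None,fx=4,fy=4))
for d in bot.search_frame(c,"jar_a"): print(d["conf"],d["box"])
E
```

```text
12.15 [0.5319 0.2225 0.2106] [112.   0.  95.] q [ 36.6 -48.  -58.9  14.5 -29.1 102.9] F [ 0.1 -0.2 -2.3] op 0.0092 60.3
lin [-0.0, -0.03, 0.25] rot [0.001, 0.001, -0.0] need rows 1.0
lin [0.0, 0.0, 10.0] rot [-0.042, 0.488, -0.0] need rows 4.0
0.47 [319.5, 249.0, 336.2, 256.4]
```

View pics/g.png

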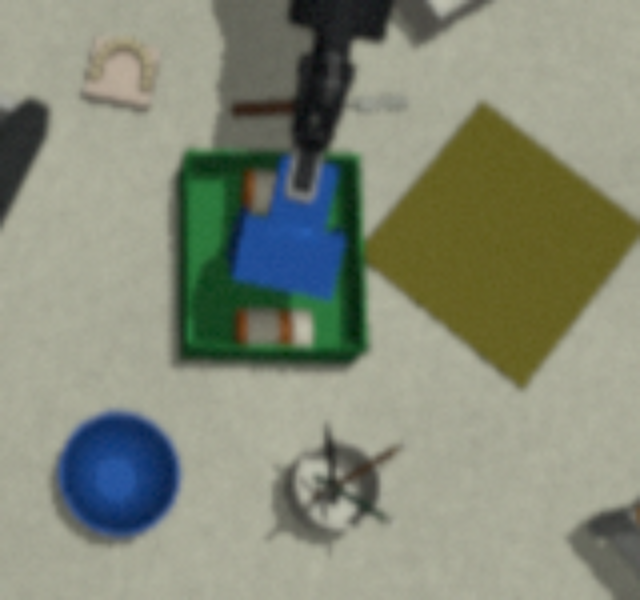

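The crop shows both jars lying in the green tub, at (275,328) and (260,190), and the bin empty. Next I go to the mat.

```bash
cat >> h.py <<'E'
def place(z,psi=43):
    o=ori(90,np.radians(psi)); return np.r_[MAT,z]-o.apply([.005,-.05,.071]),o
E
python3 - <<'E'
from h import *
s=bot.get_obs(); A=(s["ee_pos"]+[0,0,.1],ori(50,np.radians(5)))
plan([A]); B=place(.08); print("over mat"); plan([B],A); print(B[0])
E
```

```text
lin [0.0, 0.0, 10.0] rot [-0.042, 0.488, -0.0] need rows 4.0
over mat
lin [-4.24, 22.95, -15.96] rot [-0.289, 0.649, 0.636] need rows 7.0
[0.48947768 0.45194315 0.151     ]
```

Emit:
play_rows:
  targets:
    - {"grip": 255,"linear": [0,0,2.5],"delta_rot": [0,0,0]}
    - {"grip": 255,"linear": [0,0,6],"delta_rot": [-0.01,0.12,0]}
    - {"grip": 255,"linear": [0,0,10],"delta_rot": [-0.02,0.25,0]}
    - {"grip": 255,"linear": [0,0,10],"delta_rot": [-0.031,0.37,0]}
    - {"grip": 255,"linear": [0,0,10],"delta_rot": [-0.042,0.488,0]}
    - {"grip": 255,"linear": [0,0,10],"delta_rot": [-0.042,0.488,0]}
    - {"grip": 255,"linear": [0,0,10],"delta_rot": [-0.042,0.488,0]}

```text
time: 12.95
ee_pos: [0.5325, 0.2224, 0.3096]
tcp_rot: [139.9, 0.0, 95.0]
wrist_force: [-0.7, -0.2, -1.9]
opening: 0.009
grasp_force: 60.3
```

```bash
python3 - <<'E'
from h import *
st(); plan([place(.08)])
E
```

```text
12.95 [0.5325 0.2224 0.3096] [139.9   0.   95. ] q [ 30.6 -26.8 -18.8  60.8 -16.2 110.1] F [-0.7 -0.2 -1.9] op 0.009 60.3
lin [-4.3, 22.95, -15.86] rot [-0.289, 0.651, 0.636] need rows 7.0
```

Emit:
play_rows:
  targets:
    - {"grip": 255,"linear": [-0.5,3,0],"delta_rot": [-0.04,0.09,0.09]}
    - {"grip": 255,"linear": [-1.2,6.5,-0.5],"delta_rot": [-0.08,0.18,0.18]}
    - {"grip": 255,"linear": [-2,10.5,-1.5],"delta_rot": [-0.125,0.28,0.275]}
    - {"grip": 255,"linear": [-2.7,14.5,-3.5],"delta_rot": [-0.17,0.38,0.37]}
    - {"grip": 255,"linear": [-3.4,18.5,-6.5],"delta_rot": [-0.21,0.48,0.47]}
    - {"grip": 255,"linear": [-4,21.5,-10],"delta_rot": [-0.255,0.57,0.56]}
    - {"grip": 255,"linear": [-4.3,23,-13.5],"delta_rot": [-0.289,0.651,0.636]}
    - {"grip": 255,"linear": [-4.3,23,-15.9],"delta_rot": [-0.289,0.651,0.636]}
    - {"grip": 255,"linear": [-4.3,23,-15.9],"delta_rot": [-0.289,0.651,0.636]}

```text
time: 13.85
ee_pos: [0.4869, 0.4516, 0.1452]
tcp_rot: [-179.5, 0.0, 133.1]
wrist_force: [-0.5, -0.4, -1.6]
opening: 0.0087
grasp_force: 60.3
```

```bash
python3 - <<'E'
from h import *
st(); plan([place(.08),place(.0045)]); s=bot.get_obs(); o=R.from_euler("xyz",s["tcp_rot"],degrees=True)
for n in ["scene","top"]:
    c=bot.camera(n); W=cloud(c); hsv=cv2.cvtColor(c["color"],cv2.COLOR_RGB2HSV).astype(int)
    b=(hsv[...,0]>95)&(hsv[...,0]<125)&(hsv[...,1]>130)&(np.hypot(W[...,0]-.45,W[...,1]-.42)<.15)
    A=o.inv().apply(W[b]-s["ee_pos"]); print(n,len(A),np.percentile(A,[1,50,99],axis=0).round(4).tolist() if len(A) else "")
E
```

```text
13.85 [0.4869 0.4516 0.1452] [-179.5    0.   133.1] q [42.9 20.7 19.  88.9 -0.  89.7] F [-0.5 -0.4 -1.6] op 0.0087 60.3
lin [0.26, 0.03, 0.58] rot [0.006, -0.006, -0.002] need rows 1.0
lin [0.26, 0.03, -6.97] rot [0.006, -0.006, -0.002] need rows 2.0
scene 746 [[-0.0345, -0.1028, -0.131], [-0.0016, -0.053, 0.0595], [0.0421, 0.0064, 0.074]]
top 1584 [[-0.0357, -0.1075, -0.0817], [0.0037, -0.0448, 0.0582], [0.0385, 0.0012, 0.0674]]
```

Emit:
play_rows:
  targets:
    - {"grip": 255,"linear": [0.2,0,-2.5],"delta_rot": [0.006,-0.006,0]}
    - {"grip": 255,"linear": [0.2,0,-5],"delta_rot": [0.006,-0.006,0]}
    - {"grip": 255,"linear": [0.2,0,-6.2],"delta_rot": [0.006,-0.006,0]}
    - {"grip": 255,"linear": [0.2,0,-6.6],"delta_rot": [0.006,-0.006,0]}
    - {"grip": 255,"linear": [0.2,0,-6.8],"delta_rot": [0.006,-0.006,0]}
    - {"grip": 255,"linear": [0.2,0,-6.8],"delta_rot": [0.006,-0.006,0]}

```text
time: 14.55
ee_pos: [0.4912, 0.4528, 0.0854]
tcp_rot: [179.5, -0.1, 133.0]
wrist_force: [0.8, -0.1, -2.5]
opening: 0.0091
grasp_force: 60.3
```

Emit:
play_rows:
  targets:
    - {"grip": 255,"linear": [0,0,-0.3],"delta_rot": [0,0,0]}
    - {"grip": 255,"linear": [0,0,-0.6],"delta_rot": [0,0,0]}
    - {"grip": 255,"linear": [0,0,-0.6],"delta_rot": [0,0,0]}

```text
time: 14.85
ee_pos: [0.4907, 0.4524, 0.0773]
tcp_rot: [179.6, -0.1, 133.0]
wrist_force: [0.4, 0.9, -0.6]
opening: 0.0089
grasp_force: 60.3
```

Emit:
play_rows:
  targets:
    - {"grip": 255,"linear": [0,0,-0.2],"delta_rot": [0,0,0]}
    - {"grip": 255,"linear": [0,0,-0.4],"delta_rot": [0,0,0]}
    - {"grip": 255,"linear": [0,0,-0.4],"delta_rot": [0,0,0]}

```text
time: 15.15
ee_pos: [0.491, 0.4527, 0.075]
tcp_rot: [179.5, -0.1, 133.0]
wrist_force: [-1.8, -1.0, 6.3]
opening: 0.0093
grasp_force: 61.5
```

Emit:
play_rows:
  targets:
    - {"grip": 150,"linear": [0,0,0],"delta_rot": [0,0,0]}
    - {"grip": 150,"linear": [0,0,0],"delta_rot": [0,0,0]}
    - {"grip": 150,"linear": [0,0,0],"delta_rot": [0,0,0]}
    - {"grip": 150,"linear": [0,0,2.5],"delta_rot": [0,0,0]}
    - {"grip": 150,"linear": [0,0,6],"delta_rot": [0,0,0]}
    - {"grip": 150,"linear": [0,0,11],"delta_rot": [0,0,0]}
    - {"grip": 150,"linear": [0,0,16],"delta_rot": [0,0,0]}
    - {"grip": 150,"linear": [0,0,21],"delta_rot": [0,0,0]}
    - {"grip": 150,"linear": [0,0,26],"delta_rot": [0,0,0]}

```text
time: 16.05
ee_pos: [0.4907, 0.4524, 0.3311]
tcp_rot: [179.5, -0.1, 133.0]
wrist_force: [1.7, 1.1, 0.9]
opening: 0.0353
grasp_force: 0.0
```

```bash
python3 - <<'E'
from h import *
st()
for n in ["scene","top"]:
    c=bot.camera(n); W=cloud(c); hsv=cv2.cvtColor(c["color"],cv2.COLOR_RGB2HSV).astype(int)
    b=(hsv[...,0]>95)&(hsv[...,0]<125)&(hsv[...,1]>130)&(np.hypot(W[...,0]-.45,W[...,1]-.42)<.15)
    A=W[b]; print(n,len(A),cv2.minAreaRect(A[:,:2].astype(np.float32)*1000) if len(A)>5 else "",np.percentile(A[:,2],[2,98]).round(4) if len(A) else "")
    L=RC.inv().apply((W-np.r_[CAB,0]).reshape(-1,3)).reshape(W.shape)
    k=(np.hypot(L[...,0],L[...,2]-.06)>.197)&(abs(L[...,1])<.09)&(L[...,2]>.24)&(L[...,2]<.285)&(abs(L[...,0])<.1)
    A=L[k]
    if len(A): print("bar",len(A),np.median(A,0).round(4),np.percentile(A[:,1],[2,98]))
    if n=="scene": cv2.imwrite("pics/i.png",cv2.resize(c["color"][160:300,150:430,::-1],None,fx=2.8,fy=2.8))
a=bar(98.5,75,push=.012)
print("over bar"); B=(a[0]+ori(75).apply([0,0,-.08]),a[1]); plan([B]); print("down"); plan([a],B)
E
```

```text
16.05 [0.4907 0.4524 0.3311] [ 1.795e+02 -1.000e-01  1.330e+02] q [4.260e+01 2.800e+01 5.010e+01 1.117e+02 1.000e-01 8.960e+01] F [1.7 1.1 0.9] op 0.0353 0.0
scene 790 ((459.1842346191406, 427.751708984375), (127.2491455078125, 79.79340362548828), 42.98857116699219) [0.002  0.1717]
bar 205 [0.0328 0.0046 0.2685] [-0.06943831  0.07223518]
top 1474 ((450.7908020019531, 418.1239013671875), (110.68875885009766, 76.0199203491211), 42.879188537597656) [0.0034 0.103 ]
bar 372 [ 0.0306 -0.0024  0.2687] [-0.07273309  0.06898271]
over bar
lin [16.02, -61.41, -0.62] rot [0.074, -0.239, -0.881] need rows 13.0
down
lin [2.05, -0.28, -7.73] rot [0.0, 0.0, 0.0] need rows 2.0
```

View pics/i.png

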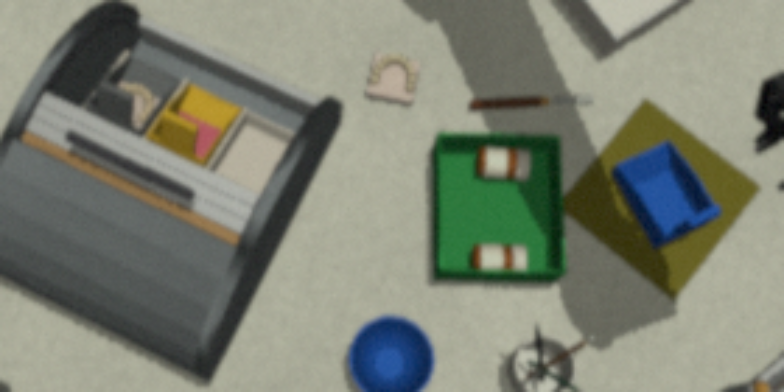

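The crop shows the blue bin upright and central on the mat at (665,195), both jars in the tub at (500,165) and (500,258), and the neighbours untouched. The bar is at about 99°. Now I close the cover.

Emit:
play_rows:
  targets:
    - {"grip": 140,"linear": [1.2,-4.7,0],"delta_rot": [0.01,-0.02,-0.07]}
    - {"grip": 140,"linear": [2.5,-9.5,0],"delta_rot": [0.01,-0.04,-0.14]}
    - {"grip": 140,"linear": [3.7,-14.2,0],"delta_rot": [0.02,-0.06,-0.2]}
    - {"grip": 140,"linear": [4.9,-18.9,0],"delta_rot": [0.02,-0.08,-0.27]}
    - {"grip": 140,"linear": [6.2,-23.6,0],"delta_rot": [0.03,-0.1,-0.34]}
    - {"grip": 140,"linear": [7.4,-28.3,0],"delta_rot": [0.03,-0.12,-0.41]}
    - {"grip": 140,"linear": [8.6,-33,0],"delta_rot": [0.04,-0.14,-0.48]}
    - {"grip": 140,"linear": [9.9,-37.8,0],"delta_rot": [0.045,-0.15,-0.54]}
    - {"grip": 140,"linear": [11.1,-42.5,0],"delta_rot": [0.05,-0.17,-0.61]}
    - {"grip": 140,"linear": [12.3,-47.2,0],"delta_rot": [0.055,-0.18,-0.68]}

```text
time: 17.15
ee_pos: [0.6141, -0.0212, 0.3279]
tcp_rot: [169.1, 1.1, 93.7]
wrist_force: [0.1, 0.8, -0.6]
opening: 0.0383
grasp_force: 0.0
```

```bash
python3 - <<'E'
from h import *
st(); a=bar(98.9,75,push=.012)
plan([(a[0]+ori(75).apply([0,0,-.08]),a[1]),a])
E
```

```text
17.15 [ 0.6141 -0.0212  0.3279] [169.1   1.1  93.7] q [-2.   5.7 20.9 94.2  0.  84.2] F [ 0.1  0.8 -0.6] op 0.0383 0.0
lin [3.95, -13.94, 0.23] rot [0.017, -0.071, -0.198] need rows 3.0
lin [6.01, -14.22, -7.49] rot [0.017, -0.071, -0.198] need rows 4.0
```

Emit:
play_rows:
  targets:
    - {"grip": 140,"linear": [1.3,-4.6,0.1],"delta_rot": [0.006,-0.024,-0.07]}
    - {"grip": 140,"linear": [2.6,-9.2,0.2],"delta_rot": [0.012,-0.05,-0.14]}
    - {"grip": 140,"linear": [3.9,-13.9,0.3],"delta_rot": [0.017,-0.071,-0.198]}
    - {"grip": 140,"linear": [3.9,-13.9,0.3],"delta_rot": [0.017,-0.071,-0.198]}

```text
time: 17.55
ee_pos: [0.6533, -0.1633, 0.3293]
tcp_rot: [165.1, 0.0, 82.1]
wrist_force: [0.3, -0.3, 0.9]
opening: 0.0382
grasp_force: 0.0
```

```bash
python3 - <<'E'
from h import *
st(); a=bar(98.9,75,push=.012)
plan([(a[0]+ori(75).apply([0,0,-.08]),a[1]),a])
E
```

```text
17.55 [ 0.6533 -0.1633  0.3293] [165.1   0.   82.1] q [-14.8   9.9  25.1  90.4   1.7  83.4] F [ 0.3 -0.3  0.9] op 0.0382 0.0
lin [0.03, 0.26, 0.09] rot [0.0, -0.002, 0.003] need rows 1.0
lin [2.08, -0.02, -7.64] rot [0.0, -0.002, 0.003] need rows 2.0
```

Emit:
play_rows:
  targets:
    - {"grip": 140,"linear": [1.0,0.1,-3.5],"delta_rot": [0,0,0]}
    - {"grip": 140,"linear": [1.7,0,-6.2],"delta_rot": [0,0,0]}
    - {"grip": 140,"linear": [2.1,0,-7.6],"delta_rot": [0,0,0]}
    - {"grip": 140,"linear": [2.1,0,-7.6],"delta_rot": [0,0,0]}
    - {"grip": 255,"linear": [2.1,0,-7.6],"delta_rot": [0,0,0]}
    - {"grip": 255,"linear": [2.1,0,-7.6],"delta_rot": [0,0,0]}
    - {"grip": 255,"linear": [2.1,0,-7.6],"delta_rot": [0,0,0]}
    - {"grip": 255,"linear": [2.1,0,-7.6],"delta_rot": [0,0,0]}
  force: 25

```text
time: 18.35
ee_pos: [0.6747, -0.1581, 0.2575]
tcp_rot: [164.9, -0.0, 82.5]
wrist_force: [0.2, 1.9, 6.8]
opening: 0.0103
grasp_force: 26.4
```

```bash
python3 - <<'E'
from h import *
st(); barnow()
B=np.linspace(98.9,29,13)[1:]; A=np.linspace(75,60,13)[1:]
P=[bar(b,a,push=.012) for b,a in zip(B,A)]
s=bot.get_obs()
off=s["ee_pos"]-bar(98.9,75,push=.012)[0]; print(off.round(4))
plan(P); print("then from 29,60"); B=np.linspace(29,13,5)[1:]
plan([bar(b,60,push=.012) for b in B],P[-1])
E
```

```text
18.35 [ 0.6747 -0.1581  0.2575] [164.9  -0.   82.5] q [-13.9   9.7  16.6  81.8   1.7  83.9] F [0.2 1.9 6.8] op 0.0103 26.4
bar cab [0.0318 0.0053 0.2691] 0.2115 98.66
[0.0006 0.0053 0.0046]
lin [-2.1, -0.25, -0.23] rot [-0.003, -0.019, -0.004] need rows 1.0
lin [-4.16, 0.03, -0.22] rot [-0.006, -0.041, -0.004] need rows 1.0
lin [-6.21, 0.31, -0.42] rot [-0.008, -0.063, -0.004] need rows 2.0
lin [-8.23, 0.58, -0.83] rot [-0.011, -0.084, -0.004] need rows 2.0
lin [-10.2, 0.85, -1.45] rot [-0.014, -0.106, -0.004] need rows 3.0
lin [-12.09, 1.1, -2.26] rot [-0.017, -0.127, -0.004] need rows 3.0
lin [-13.89, 1.35, -3.27] rot [-0.02, -0.149, -0.004] need rows 3.0
lin [-15.58, 1.58, -4.46] rot [-0.023, -0.171, -0.004] need rows 4.0
lin [-17.14, 1.79, -5.82] rot [-0.026, -0.192, -0.004] need rows 4.0
lin [-18.55, 1.98, -7.33] rot [-0.029, -0.214, -0.004] need rows 5.0
lin [-19.8, 2.15, -8.98] rot [-0.032, -0.236, -0.004] need rows 5.0
lin [-20.88, 2.3, -10.76] rot [-0.035, -0.257, -0.004] need rows 5.0
then from 29,60
lin [-0.65, 0.09, -1.29] rot [0.0, 0.0, 0.0] need rows 1.0
lin [-1.21, 0.16, -2.62] rot [0.0, 0.0, 0.0] need rows 1.0
lin [-1.68, 0.23, -3.98] rot [0.0, 0.0, 0.0] need rows 1.0
lin [-2.05, 0.28, -5.38] rot [0.0, 0.0, 0.0] need rows 2.0
```

Emit:
play_rows:
  targets:
    - {"grip": 255,"linear": [-2.1,0.3,0.1],"delta_rot": [-0.003,-0.019,0]}
    - {"grip": 255,"linear": [-4.2,0.55,0.1],"delta_rot": [-0.006,-0.041,0]}
    - {"grip": 255,"linear": [-6.2,0.8,-0.1],"delta_rot": [-0.008,-0.063,0]}
    - {"grip": 255,"linear": [-8.2,1.1,-0.5],"delta_rot": [-0.011,-0.084,0]}
    - {"grip": 255,"linear": [-10.2,1.35,-1.1],"delta_rot": [-0.014,-0.106,0]}
    - {"grip": 255,"linear": [-12.1,1.6,-1.9],"delta_rot": [-0.017,-0.127,0]}
    - {"grip": 255,"linear": [-13.9,1.85,-2.9],"delta_rot": [-0.02,-0.149,0]}
    - {"grip": 255,"linear": [-15.6,2.1,-4.1],"delta_rot": [-0.023,-0.171,0]}
    - {"grip": 255,"linear": [-17.1,2.3,-5.5],"delta_rot": [-0.026,-0.192,0]}
    - {"grip": 255,"linear": [-18.6,2.5,-7.0],"delta_rot": [-0.029,-0.214,0]}

```text
time: 19.35
ee_pos: [0.4886, -0.1329, 0.1875]
tcp_rot: [152.4, 0.0, 82.5]
wrist_force: [3.1, 2.0, 2.8]
opening: 0.0107
grasp_force: 26.2
```

```bash
python3 - <<'E'
from h import *
st(); barnow()
plan([bar(b,a,push=.01) for b,a in ((35,62),(29,60),(25,60),(21,60),(17,60),(14,60),(12.5,60))])
E
```

```text
19.35 [ 0.4886 -0.1329  0.1875] [152.4   0.   82.5] q [-17.9 -29.8 -28.9  63.6   4.8  80.7] F [3.1 2.  2.8] op 0.0107 26.2
bar cab [-0.1583  0.0052  0.1982] 0.2102 41.11
lin [-1.27, -0.36, -1.76] rot [-0.0, -0.006, -0.004] need rows 1.0
lin [-2.38, -0.21, -3.59] rot [-0.005, -0.041, -0.004] need rows 1.0
lin [-3.03, -0.12, -4.87] rot [-0.005, -0.041, -0.004] need rows 2.0
lin [-3.59, -0.04, -6.2] rot [-0.005, -0.041, -0.004] need rows 2.0
lin [-4.05, 0.02, -7.57] rot [-0.005, -0.041, -0.004] need rows 2.0
lin [-4.34, 0.06, -8.61] rot [-0.005, -0.041, -0.004] need rows 2.0
lin [-4.46, 0.08, -9.14] rot [-0.005, -0.041, -0.004] need rows 3.0
```

Emit:
play_rows:
  targets:
    - {"grip": 255,"linear": [-1.3,0.2,-1.7],"delta_rot": [0,-0.006,0]}
    - {"grip": 255,"linear": [-2.4,0.35,-3.5],"delta_rot": [0,-0.006,0]}
    - {"grip": 255,"linear": [-3.0,0.4,-4.8],"delta_rot": [0,-0.006,0]}
    - {"grip": 255,"linear": [-3.6,0.5,-6.1],"delta_rot": [0,-0.006,0]}
    - {"grip": 255,"linear": [-4.0,0.55,-7.5],"delta_rot": [0,-0.006,0]}
    - {"grip": 255,"linear": [-4.3,0.6,-8.6],"delta_rot": [0,-0.006,0]}
    - {"grip": 255,"linear": [-4.4,0.6,-9.1],"delta_rot": [0,-0.006,0]}
    - {"grip": 255,"linear": [-4.4,0.6,-9.1],"delta_rot": [0,-0.006,0]}

```text
time: 20.15
ee_pos: [0.4471, -0.1279, 0.1001]
tcp_rot: [151.7, 0.1, 82.5]
wrist_force: [-4.6, 3.7, 22.2]
opening: 0.011
grasp_force: 30.2
```

```bash
python3 - <<'E'
from h import *
st(); barnow(.01); barnow(.007)
E
```

```text
20.15 [ 0.4471 -0.1279  0.1001] [1.517e+02 1.000e-01 8.250e+01] q [-19.3 -37.4 -43.   56.6   5.5  79.5] F [-4.6  3.7 22.2] op 0.011 30.2
bar cab [-0.1994  0.0046  0.1089] 0.2053 13.78
bar cab [-0.1979  0.0046  0.1063] 0.2033 13.15
```

Emit:
play_rows:
  targets:
    - {"grip": 190,"linear": [0,0,0],"delta_rot": [0,0,0]}
    - {"grip": 190,"linear": [0,0,0],"delta_rot": [0,0,0]}
    - {"grip": 190,"linear": [0,0,0],"delta_rot": [0,0,0]}

```text
time: 20.45
ee_pos: [0.4444, -0.1274, 0.0946]
tcp_rot: [152.3, 0.0, 82.4]
wrist_force: [1.6, -0.8, 2.1]
opening: 0.0219
grasp_force: 1.3
```

```bash
python3 - <<'E'
from h import *
st(); barnow(.01)
E
```

```text
20.45 [ 0.4444 -0.1274  0.0946] [152.3   0.   82.4] q [-19.3 -37.2 -43.3  56.7   5.4  79.5] F [ 1.6 -0.8  2.1] op 0.0219 1.3
bar cab [-0.202   0.0048  0.1034] 0.2066 12.13
```

Emit:
play_rows:
  targets:
    - {"grip": 190,"linear": [-0.7,0.1,1.3],"delta_rot": [0,0,0]}
    - {"grip": 190,"linear": [-1.8,0.25,3.4],"delta_rot": [0,0,0]}
    - {"grip": 190,"linear": [-3.0,0.4,5.7],"delta_rot": [0,0,0]}
    - {"grip": 190,"linear": [-3.5,0.5,8.5],"delta_rot": [0,0,0]}
    - {"grip": 190,"linear": [-3.5,2.5,12.0],"delta_rot": [0,0,0]}
    - {"grip": 190,"linear": [-3.5,2.5,15.0],"delta_rot": [0,0,0]}
    - {"grip": 190,"linear": [-3.5,2.5,15.0],"delta_rot": [0,0,0]}

```text
time: 21.15
ee_pos: [0.4102, -0.1021, 0.2484]
tcp_rot: [152.1, 0.0, 82.5]
wrist_force: [-0.5, -0.4, -0.6]
opening: 0.0217
grasp_force: 0.0
```

```bash
python3 - <<'E'
from h import *
st()
for n in ["scene","top"]:
    c=bot.camera(n); W=cloud(c); hsv=cv2.cvtColor(c["color"],cv2.COLOR_RGB2HSV).astype(int)
    L=RC.inv().apply((W-np.r_[CAB,0]).reshape(-1,3)).reshape(W.shape)
    k=(np.hypot(L[...,0],L[...,2]-.06)>.192)&(abs(L[...,1])<.09)&(L[...,2]>.075)&(L[...,2]<.15)&(L[...,0]>-.23)&(L[...,0]<-.15)
    A=L[k]
    if len(A): print(n,"bar",len(A),np.median(A,0).round(4),np.percentile(A[:,1],[2,98]).round(3))
    for t,P in (("tub",TUB),("bin",MAT)):
        b=(hsv[...,0]>95)&(hsv[...,0]<125)&(hsv[...,1]>130) if t=="bin" else (hsv[...,0]>50)&(hsv[...,0]<75)&(hsv[...,1]>150)
        A=W[b&(np.hypot(W[...,0]-P[0],W[...,1]-P[1])<.15)]; A=A[A[:,2]>.055] if t=="tub" else A
        print(n,t,len(A),cv2.minAreaRect(A[:,:2].astype(np.float32)*1000) if len(A)>5 else "")
E
```

```text
21.15 [ 0.4102 -0.1021  0.2484] [152.1   0.   82.5] q [-16.9 -40.8 -28.   75.2   4.4  81.6] F [-0.5 -0.4 -0.6] op 0.0217 0.0
scene bar 161 [-0.1993  0.0002  0.1139] [-0.069  0.07 ]
scene tub 147 ((537.7854614257812, 229.05499267578125), (165.29470825195312, 148.64962768554688), 16.044347763061523)
scene bin 777 ((451.271484375, 421.743896484375), (107.79906463623047, 78.39686584472656), 42.98420715332031)
top bar 230 [-0.2006 -0.0211  0.1142] [-0.074  0.069]
top tub 399 ((534.5429077148438, 225.76031494140625), (168.77391052246094, 149.4525909423828), 16.368824005126953)
top bin 1474 ((450.6699523925781, 417.958984375), (110.14491271972656, 76.22042083740234), 43.232627868652344)
```

```bash
python3 -c "
from workcell import bot
print(bot.job_done())"
```

```text
the job is handed in; nothing more can be done
None
```

I handed the job in at about 21 s: both jars are lying in the green tub, the empty blue bin stands upright near the middle of the olive mat, and the cover measures fully shut; the hand-in returned no verdict.

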